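# Feed three beams into a kit tray with the lever feeder

## Robot

A 6-joint arm with a two-finger parallel gripper is mounted at the origin on the work surface. World frame = base frame: x ahead of the robot, y to its left, z up, the work surface at z = 0. Lengths are in mm, angles in rad, forces in N, time in s.
With the tool pointing down it reaches from about 350 to 775 mm from the base axis. Payload 7.3 kg.
Tool frame: the origin (TCP) lies between the finger pads; the fingertips stand 8 mm ahead of it and the grasp point (between the pads) lies 11 mm behind it; y points along the fingers, z is the direction in which the jaws open and shut, and the axes are right-handed (so a half turn about y gives the same grasp; the last joint's range is limited). The gripper opens to 92 mm and grips with 3 to 60 N. Pads are 19 mm wide; open, the fingers measure 130 mm over their backs; the gripper's body (75 mm by 190 mm) begins 47 mm behind the grasp point.
Start: joints at [1.091, 0.342, 1.524, -0, 1.275, -0.146], TCP at [171.994, 496.046, 234.741] pointing down, gripper open.
Joint ranges: [-2.53, 2.53], [-0.77, 2.02], [0.04, 2.7], [-1, 4.14], [0.28, 2.66], [-3.11, 3.11]. Speed limits (rad/s): [2.57, 2.57, 3.14, 3.14, 3.14, 3.14].

## Interface

Orientations are given as [roll, pitch, yaw] about the fixed x, y, z axes, in that order (R = Rz(yaw) Ry(pitch) Rx(roll)).
In Python, from plant import bot, vision, job gives the robot as it stands. The module is installed in compiled form; this text tells all that it offers.
- The arm moves only by the tool arm_command, never from a script. Its argument "deltas" is a list of rows, each a list of 4 numbers: the shift along the tool's x, y, z in m, then the turn about the tool's y in degrees. In form: [[x, y, z, twist], ...]. A call has 1 to 5 rows; each row shifts and turns the commanded pose from where the row before left it, along the tool's axes as they then stand; what a row does not reach is not made up. A row lasts 1/10 s, in which the tool goes at most 50 mm and 8.59 degrees, less where a joint would pass 70% of its speed; a pose out of reach is approached as far as the arm can. A call is refused whole if a number of a shift passes 0.05 or a number of a turn 8.59, either way. A call with a gripper value outside its range is refused whole. "claw" is the closure in counts, from 0 (fully open) to 255 (shut), set as the call begins (left out, the last holds). The fingers move at their own pace and stop on an object; the grip force is fixed at half the most. Time passes only in rows, so rows that do not move let the fingers close. It gives the time, the measured TCP pose, the force and the opening at its end, in the units of the state.
- bot.get_obs(): the state, without advancing time (a new reading comes with each control period).
- vision.capture(name): name is "scene" or "side" or "wrist"; returns a dict with "img" (400x640x3 uint8, red, green, blue), "camera_matrix" (3x3 intrinsics, pixels), "world_to_cam" (4x4, takes a point from world to camera coordinates); the wrist camera has in their place "mount" (4x4, takes a point from camera to tool coordinates, whose origin is the TCP and whose axes are the tool frame's). Camera axes: x right, y down, z forward; pixel columns grow to the right and rows downward; lengths in mm; the calibration is good to about 2 mm. A picture is of the moment at which its call begins: read the wrist's pose just before it. There is no depth.
- job.close_job(): hands the job in, once; it reports no verdict.
Trained networks look in a picture, given as the dict that the camera call returned (one of the last four; its "shot" number tells which), for a name from the list of things; names that differ only in an ending like _2 or _b are one class to them, and where a whole thing is asked for, a point or a joint stands for the part that bears it (a point fixed in the world has none). Each returns a list of dicts, best first, with "confidence" (0 to 1); they miss things now and then, are a little off and sometimes report something else, mostly with a low value. They report only what shows in the picture. A call takes as long as a camera call. They do not tell look-alikes from the thing itself.
- vision.find_in(picture, name): "xyz" ([x, y, z] in mm, in the coordinates of the camera as it stood for that picture, good to about 4 mm: the middle of the surface that is visible of it).
- vision.regions_of(picture, name): "mask" (400x640 bool, what is visible of it).
The state is a dict: "time": time; "joint_positions": joint angles; "dq": joint speeds; "tau": joint torques, N m; "tool_pos": TCP position; "tcp_rot": TCP orientation; "contact_force": force on the tool from outside, world axes, zero at the start; "moment": the same for the moment, N m; "grip_width": finger opening in mm.
Only numpy, scipy, OpenCV 4.12 (cv2) and the standard library are available. Lean on these libraries where they do the work, as an engineer would, in place of code of your own. Each camera call takes 0.05 s, during which the arm holds its last target. There are 200 camera calls.

## Task

Bring the empty grey kit tray under the outlet slot of the plywood beam feeder, then work the feeder's sprung lever so that exactly three wooden beams drop into the tray: press it each time until it comes up firm against its stop, without forcing it further, and let it come right back up. Leave the tray with its three beams standing there, the other beams in the feeder and the lever up; do not touch the beams, and leave the things around alone.

Things in the scene. Friction and masses are not known exactly. Their poses are not given: they have to be found in the camera images.
- feeder: Plywood beam feeder fixed to the table: 124 mm wide (x), 169 mm high magazine, lever reaching to y +199 mm. Origin on the table under the centre of the magazine; z up. Beams lie stacked along x; a stroke pushes the lowest out to the -y side. Under the magazine it is open: the foot begins at y +22 mm, the floor's underside is at z 54 mm, so the 30 mm tray wall fits below.
- slot (a point): Middle of the sill of the outlet slot (feeder x 0, y -24, z 60 mm; slot 17 mm high). A beam drops straight down from it, landing between feeder y -20 and -85 mm. The next beam falls into place only once the lever has come fully up.
- drop_spot (a point): Point on the table below the slot (feeder x 0, y -55, z 0 mm): the tray's origin belongs here, within about 15 mm, the tray's axes parallel to the feeder's (its handle pointing away from the feeder, to -y).
- lever: Steel lever. Origin on its pivot (feeder x 0, y 75, z 136 mm), turning about the feeder's x. Its 150 mm bar points to feeder +y, rising at 0.55 rad at rest. Takes 3 N at first, up to 9 N on the way (firmer where it picks up the pusher). Its free play is unknown: it meets a hard stop 60 to 105 mm below the pad's rest height. Only a stroke to the stop surely feeds a beam. Over 45 N is forcing it.
- lever_pad (a point): Centre of the top face of the black press pad (34 mm wide, 54 mm along the lever) at the lever's end, 130 mm from the pivot. At rest 212 mm above the table, 181 mm to the +y of the feeder's origin; in a stroke it moves down and up to 24 mm farther out. A spring brings it back up.
- tray: Loose grey plastic tray, empty at the start, 162 mm (x) by 122 mm (y) outside, walls 6 mm thick and 30 mm high, floor 6 mm, 0.25 kg. Origin under its centre, z up. A grip block 60 mm (x) by 14 mm (y), 50 mm high, stands on the outside of its -y wall (together with the wall it is 20 mm thick up to 30 mm high; above that 14 mm).
- tray_handle (a point): Centre of the grip block of the tray, in the part above the wall, 36 mm above the tray's underside, 67 mm to the -y of the tray's origin. The fingers take it across y; it can be dragged along the table.
- beam1: Wooden beam 100 by 26 by 14 mm (x, y, z), 25 g, number 1 from the bottom of the feeder's stack at the start. Origin at the centre of its underside.
- beam2: Wooden beam 100 by 26 by 14 mm (x, y, z), 25 g, number 2 from the bottom of the feeder's stack at the start. Origin at the centre of its underside.
- beam3: Wooden beam 100 by 26 by 14 mm (x, y, z), 25 g, number 3 from the bottom of the feeder's stack at the start. Origin at the centre of its underside.
- beam4: Wooden beam 100 by 26 by 14 mm (x, y, z), 25 g, number 4 from the bottom of the feeder's stack at the start. Origin at the centre of its underside.
- beam5: Wooden beam 100 by 26 by 14 mm (x, y, z), 25 g, number 5 from the bottom of the feeder's stack at the start. Origin at the centre of its underside.
- beam6: Wooden beam 100 by 26 by 14 mm (x, y, z), 25 g, number 6 from the bottom of the feeder's stack at the start. Origin at the centre of its underside.
- glue: Bystander: white glue bottle, 38 mm across, 115 mm tall, upright. Origin under its centre.
- motor: Bystander: small electric motor, 36 mm across, 60 mm long, lying on a plate. Origin under its centre.
- frame: Bystander: wooden model frame, a 120 mm beam with two posts, 84 mm high. Origin under its centre.
- phone: Bystander: black phone 155 by 75 by 9 mm lying flat. Origin under its centre.
Not all that is in view belongs to the job. What is meant by the tray is not orange, and is the smaller of those in its own colour.

How it is judged (in metres and radians):
On the way, in this order (a step that is already met when the one before it is completed fails the run):
1. the tray stands flat under the feeder's slot, with no beam fed yet (x of tray in the frame of feeder between -0.03 and 0.03 m and y of tray in the frame of feeder between -0.085 and -0.03 m and angle between tray's own z axis and vertical below 0.06 rad and height (world z) of tray below 0.006 m and y of beam1 in the frame of feeder between -0.01 and 0.01 m and z of each of beam1, beam2 in the frame of feeder above 0.05 m and y of beam2 in the frame of feeder between -0.01 and 0.01 m), for 0.2 s.
2. the first beam lies in the tray and the lever is back up (x of beam1 in the frame of tray between -0.076 and 0.076 m and y of beam1 in the frame of tray between -0.058 and 0.058 m and z of beam1 in the frame of tray between 0 and 0.05 m and z of lever_pad in the frame of feeder above 0.198 m and y of beam2 in the frame of feeder between -0.01 and 0.01 m and z of beam2 in the frame of feeder above 0.05 m), for 0.2 s.
3. the second beam lies in the tray and the lever is back up (x of beam2 in the frame of tray between -0.076 and 0.076 m and y of beam2 in the frame of tray between -0.058 and 0.058 m and z of beam2 in the frame of tray between 0 and 0.05 m and z of lever_pad in the frame of feeder above 0.198 m and y of beam3 in the frame of feeder between -0.01 and 0.01 m and z of beam3 in the frame of feeder above 0.05 m), for 0.2 s.
4. the third beam lies in the tray and the lever is back up (x of beam3 in the frame of tray between -0.076 and 0.076 m and y of beam3 in the frame of tray between -0.058 and 0.058 m and z of beam3 in the frame of tray between 0 and 0.05 m and z of lever_pad in the frame of feeder above 0.198 m and y of beam4 in the frame of feeder between -0.01 and 0.01 m and z of beam4 in the frame of feeder above 0.05 m), for 0.2 s.
At the end, for the whole second after the job is handed in: Tray flat on the table under the slot (origin within 30 mm of the feeder's middle line, 30 to 85 mm out on the outlet side), beams 1 to 3 inside it, beams 4 to 6 in the magazine (within 10 mm of its middle), lever pad back above 198 mm, all at rest (all of step 4 and x of tray in the frame of feeder between -0.03 and 0.03 m and y of tray in the frame of feeder between -0.085 and -0.03 m and angle between tray's own z axis and vertical below 0.06 rad and height (world z) of tray below 0.006 m and x of beam1 in the frame of tray between -0.076 and 0.076 m and y of beam1 in the frame of tray between -0.058 and 0.058 m and z of beam1 in the frame of tray between 0 and 0.05 m and x of beam2 in the frame of tray between -0.076 and 0.076 m and y of beam2 in the frame of tray between -0.058 and 0.058 m and z of beam2 in the frame of tray between 0 and 0.05 m and y of beam5 in the frame of feeder between -0.01 and 0.01 m and z of each of beam5, beam6 in the frame of feeder above 0.05 m and y of beam6 in the frame of feeder between -0.01 and 0.01 m and linear speed of tray below 0.01 m/s and linear speed of each of beam1, beam2, beam3, beam4, beam5, beam6 below 0.02 m/s); the robot touches nothing.
It fails at once if a fourth beam leaves the feeder (z of beam4 in the frame of feeder below 0.045 m).
It fails at once if the lever is forced against its stop (more than 45 N) (contact force between any of the fingers, the arm and lever above 45 N).
It fails at once if the robot touches a beam (contact force between any of the fingers, the arm and beam1 above 1 N or contact force between any of the fingers, the arm and beam2 above 1 N or contact force between any of the fingers, the arm and beam3 above 1 N or contact force between any of the fingers, the arm and beam4 above 1 N or contact force between any of the fingers, the arm and beam5 above 1 N or contact force between any of the fingers, the arm and beam6 above 1 N).
It fails at once if a bystander is moved more than 30 mm (distance of any of glue, motor, frame, phone from where it was at the start of the episode above 0.03 m).
It also fails if it takes over 72 s, if anything falls off the work surface, if the arm or the gripper's body presses on something with over 40 N, if the wrist force passes 120 N, or if a joint passes its speed limit or range.

## Working session

There is one attempt and no reset: what is moved stays moved. The work goes in short steps, Python scripts to look and compute and a tool call to move; the robot and the scene stay as the last step left them, time stands still between calls to the robot, and variables do not carry over. Pictures are saved under pics/ and viewed, about 8 in all and at most 12, crops included, and the job is handed in when it is done.

Besides the shell and the picture viewer there is one more tool, called after "Request:" as name(argument=value, ...) on one line, values as JSON. arm_command: Moves the arm, as the interface text tells. Its arguments: {"type":"object","properties":{"deltas":{"type":"array","items":{"type":"array","items":{"type":"number"}}},"claw":{"type":"number"}},"required":["deltas"]}

```bash
mkdir -p pics; cat > h.py <<'E'
import numpy as np, cv2
from plant import bot, vision, job
from scipy.spatial.transform import Rotation as Ro
def toolT():
    o=bot.get_obs(); T=np.eye(4); T[:3,:3]=Ro.from_euler('xyz',o['tcp_rot']).as_matrix(); T[:3,3]=o['tool_pos']; return T
def shot(n):
    T=toolT(); p=vision.capture(n)
    p['c2w']=T@np.array(p['mount']) if n=='wrist' else np.linalg.inv(np.array(p['world_to_cam'])); return p
def find(p,name):
    return [(round(d['confidence'],2),(p['c2w']@np.r_[d['xyz'],1])[:3].round(0),proj(p,(p['c2w']@np.r_[d['xyz'],1])[:3])) for d in vision.find_in(p,name)]
def proj(p,w):
    c=np.linalg.inv(p['c2w'])@np.r_[w,1]; q=np.array(p['camera_matrix'])@c[:3]; return (q[:2]/q[2]).round(0)
def ray(p,u,v,z):
    d=p['c2w'][:3,:3]@np.linalg.inv(np.array(p['camera_matrix']))@np.array([u,v,1.]); o=p['c2w'][:3,3]; return (o+d*(z-o[2])/d[2]).round(1)
def save(p,f): cv2.imwrite('pics/'+f,p['img'][:,:,::-1])
E
python3 - <<'E'
from h import *
print(bot.get_obs()); print(toolT().round(2))
ps={n:shot(n) for n in('scene','side')}
cv2.imwrite('pics/a.png',np.vstack([ps[n]['img'] for n in ps])[:,:,::-1][::1])
im=np.vstack([ps[n]['img'] for n in ps]); cv2.imwrite('pics/a.png',im[:,:,::-1])
save(ps['scene'],'s.png');save(ps['side'],'d.png')
for n,p in ps.items():
  for k in ['tray','tray_handle','feeder','slot','drop_spot','lever','lever_pad','glue','motor','frame','phone']:
    try: print(n,k,find(p,k))
    except Exception as e: print(n,k,e)
E
```

```text
{'time': 0.0, 'joint_positions': array([ 1.09101273e+00,  3.42731271e-01,  1.52501344e+00,  1.61636004e-05,
        1.27539373e+00, -1.46026521e-01]), 'dq': array([-0.00047329, -0.00131297, -0.00091406, -0.00064367, -0.00174517,
       -0.00272175]), 'tau': array([ 1.58747025e-03, -4.31255114e+01, -2.44218117e+01,  7.18911644e-02,
        5.61749493e-02, -1.27872236e-04]), 'tool_pos': array([171.7923677 , 495.682954  , 234.04176576]), 'tcp_rot': array([-1.57232341e+00,  2.40215837e-04, -3.33761980e-01]), 'contact_force': array([ 0.88219527,  0.42863148, -1.10737942]), 'moment': array([-0.03704347, -0.01160826, -0.0029926 ]), 'grip_width': 92.01945482878357}
[[ 9.4000e-01 -0.0000e+00  3.3000e-01  1.7179e+02]
 [-3.3000e-01 -0.0000e+00  9.4000e-01  4.9568e+02]
 [-0.0000e+00 -1.0000e+00 -0.0000e+00  2.3404e+02]
 [ 0.0000e+00  0.0000e+00  0.0000e+00  1.0000e+00]]
scene tray [(0.96, array([ 199., -366.,    9.]), array([173., 246.])), (0.82, array([ 471., -297.,    8.]), array([254., 281.]))]
scene tray_handle [(0.89, array([ 199., -368.,   12.]), array([172., 245.])), (0.78, array([316., 1
[... 970 characters left out ...]
rray([189., 351.]))]
side feeder [(0.72, array([532.,  48., 148.]), array([342., 173.])), (0.45, array([719., 228.,  21.]), array([400., 172.]))]
side slot [(0.87, array([530.,  52., 147.]), array([342., 173.]))]
side drop_spot [(0.97, array([529.,  50., 144.]), array([341., 174.]))]
side lever [(0.64, array([527., 206., 188.]), array([336., 128.]))]
side lever_pad []
side glue [(0.58, array([ 739., -121.,   61.]), array([435., 241.]))]
side motor [(0.71, array([394., 317.,  25.]), array([290., 159.]))]
side frame [(0.66, array([720., 225.,  23.]), array([401., 172.]))]
side phone [(0.94, array([733.,  53.,  13.]), array([416., 211.])), (0.16, array([526.,  48.,  94.]), array([340., 191.]))]
```

View pics/s.png

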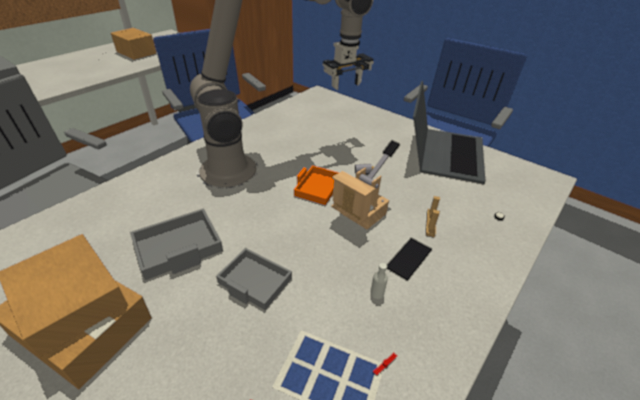

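View pics/d.png

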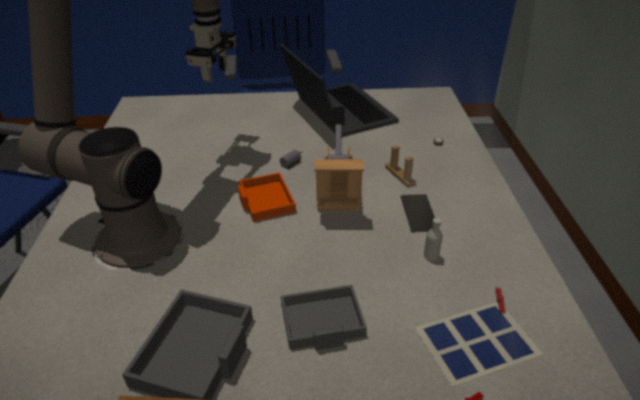

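Candidates for the tray: small grey tray at scene (254,280) / side (323,318), large grey tray at (173,246) / (190,351), and orange tray at (317,184) / (266,198). I choose the small grey one. Next is a close crop of it and of the feeder.

```bash
python3 - <<'E'
from h import *
a=shot('scene');b=shot('side')
def crop(p,u,v,s=4): return cv2.resize(p['img'][v:v+75,u:u+100],None,fx=s,fy=s,interpolation=cv2.INTER_CUBIC)
m=np.vstack([np.hstack([crop(a,205,240),crop(b,272,275)]),np.hstack([crop(a,315,140),crop(b,292,145)])])
cv2.imwrite('pics/c.png',m[:,:,::-1])
for n,p in(('scene',a),('side',b)):
  for d in vision.regions_of(p,'tray'):
    M=d['mask'].astype(np.uint8); c=cv2.findContours(M,0,1)[0]; c=max(c,key=cv2.contourArea)
    print(n,d['confidence'],cv2.approxPolyDP(c,3,True)[:,0].tolist())
E
```

```text
scene 0.94 [[302, 168], [296, 175], [293, 193], [325, 204], [332, 193], [331, 177], [336, 172], [317, 166]]
scene 0.92 [[245, 247], [216, 278], [239, 300], [264, 309], [289, 280], [290, 271]]
scene 0.81 [[202, 208], [131, 232], [145, 277], [167, 270], [176, 272], [221, 250], [220, 239]]
scene 0.5 [[395, 141], [385, 146], [380, 161], [367, 176], [362, 169], [353, 175], [340, 171], [333, 176], [332, 206], [365, 228], [386, 210], [387, 200], [378, 192], [380, 176], [375, 174], [398, 147]]
side 0.94 [[352, 286], [281, 295], [289, 348], [312, 345], [320, 349], [364, 336], [365, 325]]
side 0.89 [[180, 290], [124, 372], [124, 381], [149, 393], [211, 399], [219, 381], [230, 377], [245, 348], [250, 307]]
side 0.61 [[279, 172], [239, 180], [242, 208], [253, 221], [295, 211], [295, 202]]
```

View pics/c.png

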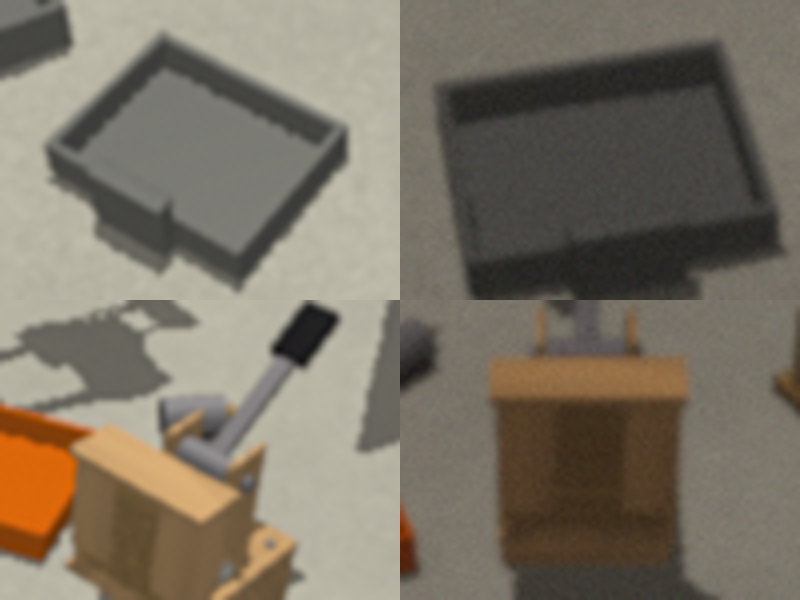

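```bash
python3 - <<'E'
from h import *
a=shot('scene');b=shot('side')
def rep(t,p,pts,z):
    w=np.array([ray(p,*q,z)[:2] for q in pts]); e=np.diff(np.vstack([w,w[:1]]),axis=0)
    print(t,w.tolist(),'c',w.mean(0).round(1),'len',np.linalg.norm(e,axis=1).round(),'ang',np.degrees(np.arctan2(e[:,1],e[:,0])).round(1))
rep('tray scene',a,[(216.5,277),(245.8,248.8),(291.8,271.8),(265,303)],30)
rep('tray side',b,[(281.3,296.8),(352,285.8),(366.3,327),(289.5,340.5)],30)
rep('fd scene',a,[(340.8,172),(333,176.8),(365.8,195),(375,189)],169)
rep('fd side',b,[(315,159.5),(363.5,159.5),(363.8,170),(314.8,170)],169)
# pad corners (scene)
print('pad',ray(a,315+307/4,140+35/4/1,212), [ (d['confidence'],np.argwhere(d['mask']).mean(0)[::-1]) for d in vision.regions_of(a,'lever_pad')])
E
```

```text
tray scene [[401.8, -363.7], [383.8, -244.8], [539.6, -219.2], [556.7, -335.7]] c [ 470.5 -290.8] len [120. 158. 118. 157.] ang [  98.6    9.3  -81.6 -169.8]
tray side [[376.2, -246.9], [533.5, -222.9], [552.0, -337.6], [394.7, -363.1]] c [ 464.1 -292.6] len [159. 116. 159. 118.] ang [   8.7  -80.8 -170.8   99. ]
fd scene [[468.5, 78.9], [466.0, 43.5], [588.2, 36.9], [592.5, 77.6]] c [528.8  59.2] len [ 35. 122.  41. 124.] ang [-94.   -3.1  84.  179.4]
fd side [[464.4, 84.5], [587.3, 76.7], [582.7, 29.4], [462.2, 36.9]] c [524.2  56.9] len [123.  48. 121.  48.] ang [ -3.6 -95.6 176.4  87.4]
pad [545.6 235.1 212. ] [(0.87, array([380.50909091, 160.52727273])), (0.55, array([363.26147959, 191.77636054]))]
```

The crop shows the small grey tray with its grip block on the −y side. The tray centre is about (467,−292) with yaw +9.2°. The feeder is about (526,58) with yaw −3.4°, and the measured sizes agree with those given. I'll go over high.

Request:
arm_command(deltas=[[0,-0.02,0,-8.5],[0,-0.02,0,-8.5],[0,-0.02,0,-8.5],[0,-0.02,0,-2.8]])

```text
time: 1.95
tool_pos: [171.9, 496.0, 315.5]
tcp_rot: [-1.571, -0.0, 0.165]
contact_force: [0.0, 1.0, -0.5]
grip_width: 91.8
```

Request:
arm_command(deltas=[[0.03,0,-0.038,0],[0.03,0,-0.038,0],[0.03,0,-0.038,0],[0.03,0,-0.038,0],[0.03,0,-0.038,0]])

```text
time: 2.45
tool_pos: [351.4, 330.9, 314.9]
tcp_rot: [-1.57, -0.0, 0.16]
contact_force: [1.1, 0.9, -1.1]
grip_width: 91.6
```

Request:
arm_command(deltas=[[0.004,0,-0.048,0],[0.004,0,-0.048,0],[0.004,0,-0.048,0],[0.004,0,-0.048,0],[0.004,0,-0.048,0]])

```text
time: 2.95
tool_pos: [408.4, 96.8, 315.0]
tcp_rot: [-1.571, -0.001, 0.16]
contact_force: [0.3, 0.2, 0.0]
grip_width: 91.8
```

Request:
arm_command(deltas=[[0.004,0,-0.048,0],[0.004,0,-0.048,0],[-0.005,0.01,-0.041,0],[-0.005,0.01,-0.041,0],[-0.005,0.01,-0.041,0]])

```text
time: 3.45
tool_pos: [436.2, -120.5, 284.5]
tcp_rot: [-1.571, -0.001, 0.16]
contact_force: [0.5, 0.4, -0.6]
grip_width: 91.7
```

Request:
arm_command(deltas=[[-0.005,0.01,-0.041,0],[-0.005,0.01,-0.041,0],[-0.005,0.01,-0.041,0],[0,0,0,0],[0,0,0,0]])

```text
time: 3.95
tool_pos: [440.8, -242.9, 254.2]
tcp_rot: [-1.569, 0.001, 0.158]
contact_force: [-0.0, 0.2, -0.2]
grip_width: 92.0
```

Request:
arm_command(deltas=[[0.0045,0.025,-0.03,0],[0.0045,0.025,-0.03,0],[0.0045,0.025,-0.03,0],[0.0045,0.025,-0.03,0],[0,0,0,0]])

```text
time: 4.45
tool_pos: [477.8, -358.4, 151.0]
tcp_rot: [-1.567, 0.003, 0.16]
contact_force: [-0.0, 1.5, -1.6]
grip_width: 92.0
```

```bash
python3 - <<'E'
from h import *
p=shot('wrist'); print(toolT()[:3,3])
print(find(p,'tray_handle'),find(p,'tray'))
for x in(-30,30):
  for y in(-74,-60):
    c,s=np.cos(.16),np.sin(.16); w=(467+c*x-s*y,-292+s*x+c*y,50); q=proj(p,w); print(q); 
    cv2.circle(p['img'],tuple(int(i) for i in q),3,(255,0,0),1)
save(p,'w1.png')
E
```

```text
[ 477.96648213 -357.2278221   152.99973162]
[(0.87, array([ 456., -293.,    9.]), array([397., 183.])), (0.63, array([ 310., -285.,    5.]), array([448.,   0.]))] [(0.65, array([ 312., -281.,    9.]), array([454.,   2.])), (0.63, array([ 454., -294.,    4.]), array([395., 179.]))]
[310. 170.]
[329. 170.]
[311. 245.]
[328. 245.]
```

View pics/w1.png

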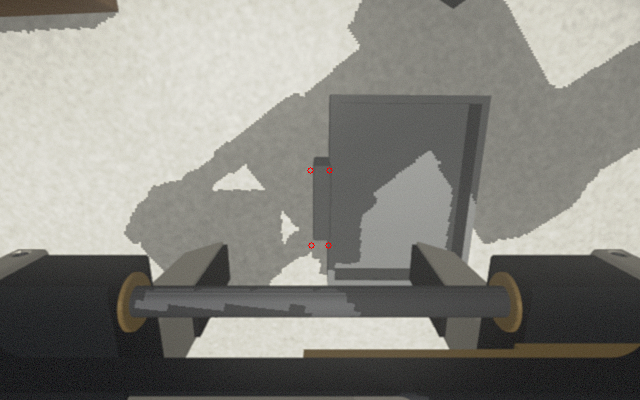

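The wrist view shows the grip block at about (321,199). My prediction was (320,207), so I shift −5 mm in tool x, descend and close.

Request:
arm_command(deltas=[[-0.005,0.035,0.001,0],[0,0.035,0,0],[0,0.035,0,0],[0,0.021,0,0],[0,0,0,0]])

```text
time: 5.1
tool_pos: [472.3, -355.5, 27.7]
tcp_rot: [-1.568, 0.002, 0.162]
contact_force: [-0.1, 0.9, 0.6]
grip_width: 91.8
```

Request:
arm_command(deltas=[[0,0,0,0],[0,0,0,0],[0,0,0,0],[0,0,0,0],[0,0,0,0]], claw=255)

```text
time: 5.6
tool_pos: [473.2, -358.1, 29.4]
tcp_rot: [-1.572, -0.001, 0.16]
contact_force: [-0.6, -0.6, -0.3]
grip_width: 56.5
```

Request:
arm_command(deltas=[[0,0,0,0],[0,0,0,0],[0,0,0,0]])

```text
time: 5.9
tool_pos: [473.0, -357.9, 28.6]
tcp_rot: [-1.571, 0.0, 0.16]
contact_force: [-0.4, -0.3, 0.6]
grip_width: 32.3
```

Request:
arm_command(deltas=[[0,0,0,0],[0,0,0,0],[0,0,0,0],[0,0,0,0]])

```text
time: 6.3
tool_pos: [472.8, -357.3, 28.6]
tcp_rot: [-1.569, 0.0, 0.16]
contact_force: [-0.4, 2.6, 1.9]
grip_width: 18.6
```

Request:
arm_command(deltas=[[0,0,0.01,3.2],[0,0,0.01,3.2],[0,0,0.01,3.2],[0,0,0.01,3.0],[0,0,0,0]])

```text
time: 6.8
tool_pos: [470.0, -317.4, 28.8]
tcp_rot: [-1.571, -0.0, -0.06]
contact_force: [1.2, 2.0, -0.4]
grip_width: 18.6
```

Request:
arm_command(deltas=[[0.004,0,0.02,0],[0.004,0,0.03,0],[0.004,0,0.03,0],[0.004,0,0.03,0],[0.004,0,0.03,0]])

```text
time: 7.3
tool_pos: [499.1, -179.7, 29.0]
tcp_rot: [-1.572, -0.002, -0.058]
contact_force: [-0.0, -2.6, -0.2]
grip_width: 19.0
```

Request:
arm_command(deltas=[[0,0,0.03,0],[0,0,0.02,0],[0,0,0,0],[0,0,0,0]])

```text
time: 7.7
tool_pos: [501.5, -129.7, 28.7]
tcp_rot: [-1.571, -0.0, -0.058]
contact_force: [0.7, 1.4, 0.8]
grip_width: 18.7
```

```bash
python3 - <<'E'
from h import *
a=shot('scene');b=shot('wrist');c=shot('side')
print(toolT()[:3,3],bot.get_obs()['tcp_rot'])
cr=cv2.resize(c['img'][130:255,260:400],(400*2//2,357))
cs=cv2.resize(a['img'][130:255,290:430],(400,357))
m=np.vstack([np.hstack([cr,cs]),np.zeros((0,800,3),np.uint8)]);
w=cv2.resize(b['img'],(384,240)); z=np.zeros((240,800,3),np.uint8); z[:,:384]=w
cv2.imwrite('pics/e.png',np.vstack([m,z])[:,:,::-1])
E
```

```text
[ 501.33157701 -130.49135579   28.6408285 ] [-1.57061139e+00 -1.36150264e-04 -6.05463959e-02]
```

View pics/e.png

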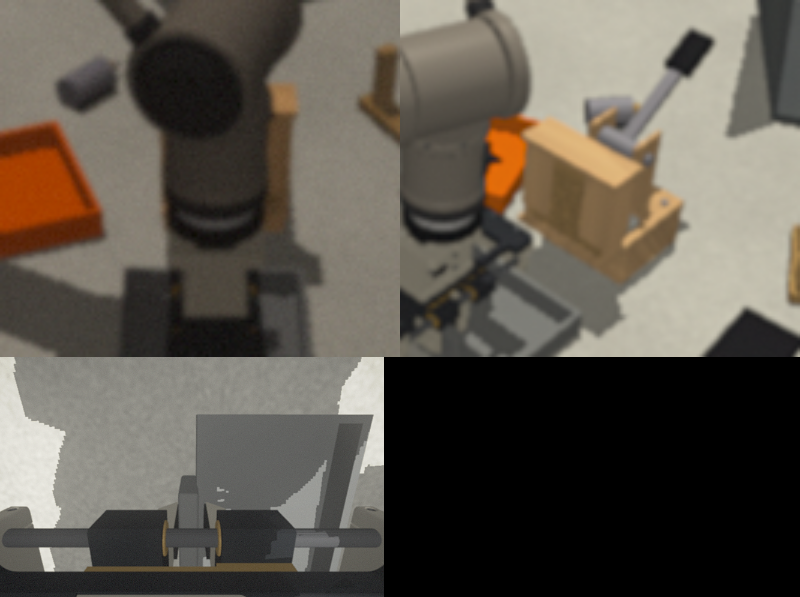

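Request:
arm_command(deltas=[[0.005,0,0.015,0],[0.004,0,0.015,0],[0.004,0,0.015,0],[0,0,0.01,0],[0,0,0.005,0]])

```text
time: 8.35
tool_pos: [518.2, -70.9, 28.8]
tcp_rot: [-1.571, -0.001, -0.06]
contact_force: [0.6, -2.1, 1.4]
grip_width: 18.8
```

Request:
arm_command(deltas=[[0,0,0,0],[0,0,0,0],[0,0,0,0],[0,0,0,0],[0,0,0,0]], claw=150)

```text
time: 8.85
tool_pos: [517.8, -70.7, 28.7]
tcp_rot: [-1.571, 0.0, -0.06]
contact_force: [0.3, 0.7, 0.4]
grip_width: 37.7
```

Request:
arm_command(deltas=[[0,0,0,0],[0,0,0,0],[0,-0.01,0,0],[0,-0.02,0,0]])

```text
time: 9.25
tool_pos: [516.9, -70.2, 58.4]
tcp_rot: [-1.57, 0.003, -0.06]
contact_force: [0.6, -0.2, -0.2]
grip_width: 37.5
```

Request:
arm_command(deltas=[[0,-0.04,-0.02,0],[0,-0.045,-0.02,0],[0,-0.045,-0.02,0],[0,-0.045,-0.02,0],[0,-0.045,-0.02,0]], claw=255)

```text
time: 9.75
tool_pos: [511.2, -170.8, 281.7]
tcp_rot: [-1.571, -0.001, -0.06]
contact_force: [0.3, -0.2, 0.1]
grip_width: 3.3
```

Request:
arm_command(deltas=[[-0.02,-0.045,0,0],[-0.02,-0.02,0,0],[0,0,0,0],[0,0,0,0]])

```text
time: 10.15
tool_pos: [471.8, -167.8, 344.1]
tcp_rot: [-1.571, -0.001, -0.06]
contact_force: [0.7, -0.4, 0.7]
grip_width: 0.6
```

```bash
python3 - <<'E'
from h import *
a=shot('scene');b=shot('wrist');c=shot('side')
print(toolT()[:3,3])
for n,p in(('scene',a),('side',c),('wrist',b)):
  for k in('tray','feeder','lever_pad'): print(n,k,find(p,k))
cr=cv2.resize(c['img'][100:240,270:410],(400,400),interpolation=2)
cs=cv2.resize(a['img'][110:250,280:420],(400,400),interpolation=2)
cv2.imwrite('pics/f.png',np.hstack([cr,cs])[:,:,::-1]); save(b,'w2.png')
E
```

```text
[ 471.96108333 -167.61331758  342.21137674]
scene tray [(0.8, array([ 197., -363.,   13.]), array([173., 244.])), (0.67, array([528.,  -8.,  12.]), array([336., 233.])), (0.62, array([315., 133.,   5.]), array([313., 186.]))]
scene feeder [(0.91, array([549.,  75., 139.]), array([361., 191.]))]
scene lever_pad [(0.81, array([536., 205., 183.]), array([383., 159.]))]
side tray [(0.89, array([520.,  -4.,   9.]), array([339., 229.])), (0.59, array([ 199., -364.,    9.]), array([193., 352.])), (0.57, array([325., 139.,  11.]), array([266., 198.]))]
side feeder [(0.63, array([530.,  45., 144.]), array([342., 176.])), (0.36, array([ 735., -117.,   59.]), array([433., 241.]))]
side lever_pad [(0.57, array([530.,  43., 144.]), array([342., 176.])), (0.47, array([543., 137., 152.]), array([344., 153.]))]
wrist tray [(0.89, array([335., 144.,   5.]), array([552.,  42.])), (0.85, array([520.,  -4.,   6.]), array([433., 187.])), (0.61, array([ 280., -343.,   41.]), array([162.,  13.])), (0.58, array([525.,  46.,  79.]), array([492., 202.]))]
wrist feeder [(0.96, array([514.,  65., 149.]), array([543., 208.])), (0.48, array([527.,  47., 108.]), array([504., 210.]))]
wrist lever_pad [(0.73, array([532., 133., 146.]), array([603., 220.]))]
```

View pics/f.png

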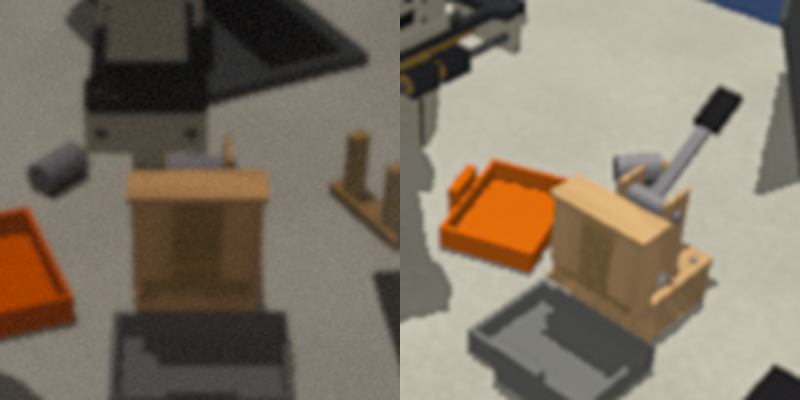

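View pics/w2.png

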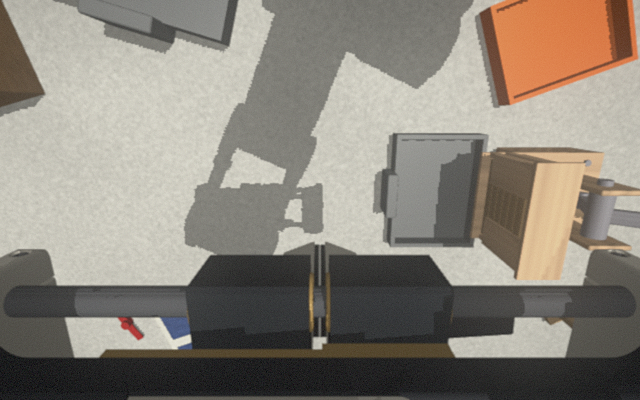

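```bash
python3 - <<'E'
from h import *
p=shot('wrist'); c=shot('side')
print([ray(p,*q,30)[:2].tolist() for q in [(390,134),(487,134),(473,247),(388,244)]])
print([ray(p,*q,169)[:2].tolist() for q in [(491,151),(521,279),(562,279),(540,151)]])
f=lambda u,v:(270+u*.35,100+v*.35)
print('side rim',[ray(c,*f(*q),30)[:2].tolist() for q in [(115,313),(289,313)]])
ps=shot('scene'); g=lambda u,v:(280+u*.35,110+v*.35)
F=np.array([526,58]);t=-.06
for y in(150,181): print('pad pred',proj(ps,[526-np.sin(t)*y,58+np.cos(t)*y,212 if y>170 else 190]))
print('pad px corners',[g(u,v) for u,v in[(318,88),(341,95),(320,132),(294,121)]])
E
```

```text
[[438.7, -72.1], [446.4, 56.8], [608.9, 49.0], [596.8, -75.3]]
[[447.6, -4.2], [585.0, 38.4], [587.5, 81.6], [450.3, 42.1]]
side rim [[448.2, 55.4], [610.0, 45.9]]
pad pred [383. 157.]
pad pred [390. 147.]
pad px corners [(391.3, 140.8), (399.35, 143.25), (392.0, 156.2), (382.9, 152.35)]
```

```bash
python3 - <<'E'
from h import *
a=shot('scene');c=shot('side')
for q in[(413,168),(424,175),(485,178)]: print('scene',q,ray(a,*q,0))
for q in[(330,137),(357,133),(397,120)]: print('side',q,ray(c,*q,0))
for q in[(418,87),(425,97)]: print([ray(a,*q,z).tolist() for z in(150,220)])
for q in[(283,47),(328,125)]: print([ray(c,*q,z).tolist() for z in(0,20,150,220)])
E
```

```text
scene (413, 168) [527.2 488.7   0. ]
scene (424, 175) [581.6 475.1   0. ]
scene (485, 178) [765.  614.5   0. ]
side (330, 137) [526.6 482.9   0. ]
side (357, 133) [620.4 503.7   0. ]
side (397, 120) [771.5 586.    0. ]
[[312.3, 870.5, 150.0], [382.9, 708.4, 220.0]]
[[386.7, 793.9, 150.0], [449.6, 639.8, 220.0]]
[[355.4, 1330.0, -0.0], [357.3, 1276.2, 20.0], [369.7, 926.7, 150.0], [376.4, 738.5, 220.0]]
[[524.6, 566.1, 0.0], [522.6, 530.0, 20.0], [509.5, 295.5, 150.0], [502.4, 169.3, 220.0]]
```

Request:
arm_command(deltas=[[0.004,0,0.046,0],[0.004,0,0.046,0],[0.004,0,0.046,0],[0.004,0,0.046,0],[0.004,0,0.046,0]])

```text
time: 11.5
tool_pos: [505.6, 62.2, 343.9]
tcp_rot: [-1.571, -0.001, -0.06]
contact_force: [0.1, -0.3, -0.5]
grip_width: 0.4
```

Request:
arm_command(deltas=[[0.005,0,0.046,0],[0.005,0,0.046,0],[0.005,0,0.046,0],[0.005,0,0.05,0],[0,0,0,0]])

```text
time: 12.0
tool_pos: [536.4, 252.1, 342.5]
tcp_rot: [-1.569, 0.001, -0.054]
contact_force: [0.9, -0.7, 0.2]
grip_width: 0.1
```

The laptop is clear (y > 470). I turn the tool a quarter turn so the closed tips lie across the pad.

Request:
arm_command(deltas=[[0,0,0,8.2],[0,0,0,8.2],[0,0,0,8.2],[0,0,0,8.2],[0,0,0,8.2]])

```text
time: 12.5
tool_pos: [536.8, 246.0, 343.8]
tcp_rot: [-1.571, -0.0, -0.782]
contact_force: [-0.2, 0.6, 0.0]
grip_width: 0.1
```

Request:
arm_command(deltas=[[0,0,0,8.2],[0,0,0,8.2],[0,0,0,8.2],[0,0,0,8.2],[0,0,0,8.2]])

```text
time: 13.0
tool_pos: [536.8, 245.9, 343.8]
tcp_rot: [-1.571, -0.0, -1.498]
contact_force: [0.4, -0.7, -0.6]
grip_width: 0.6
```

Request:
arm_command(deltas=[[0,0.04,0,8],[0,0.04,0,0],[0,0,0,0],[0,0,0,0]])

```text
time: 13.4
tool_pos: [537.0, 246.3, 264.6]
tcp_rot: [-1.571, -0.0, -1.631]
contact_force: [0.2, -0.4, 1.1]
grip_width: 0.6
```

```bash
python3 - <<'E'
from h import *
o=bot.get_obs();print(o['joint_positions'].round(2))
a=shot('scene')
cs=cv2.resize(a['img'][80:230,300:450],(600,600),interpolation=2)
T=toolT(); 
for z in(T[2,3]-8,): print(proj(a,[T[0,3],T[1,3],z]))
print(proj(a,[537,239,212]),proj(a,[T[0,3],T[1,3],218]))
cv2.imwrite('pics/g.png',cs[:,:,::-1])
E
```

```text
[ 0.3   0.45  1.28 -0.    1.41  0.36]
[394. 134.]
[390. 147.] [392. 145.]
```

View pics/g.png

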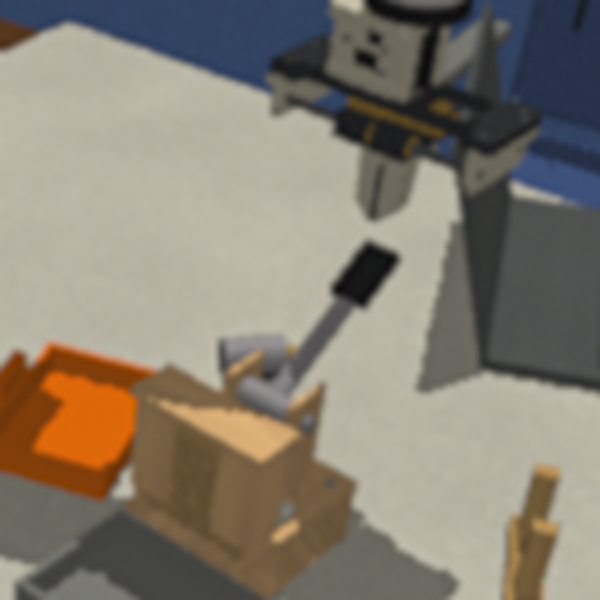

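Request:
arm_command(deltas=[[0,0.015,0,0],[0,0.013,0,0],[0,0.006,0,0],[0,0,0,0]])

```text
time: 13.85
tool_pos: [537.3, 246.8, 230.8]
tcp_rot: [-1.569, 0.001, -1.631]
contact_force: [-0.8, 0.3, 0.1]
grip_width: 0.6
```

Request:
arm_command(deltas=[[0,0.008,0,0],[0,0.008,0,0],[0,0.008,0,0],[0,0.008,0,0],[0,0.008,0,0]])

```text
time: 14.35
tool_pos: [537.0, 247.1, 189.4]
tcp_rot: [-1.57, 0.001, -1.631]
contact_force: [0.7, 2.2, 5.4]
grip_width: 0.9
```

Request:
arm_command(deltas=[[0,0.006,0,0],[0,0.006,0,0],[0,0.006,0,0],[0,0.002,0,0]])

```text
time: 14.75
tool_pos: [537.2, 247.7, 169.7]
tcp_rot: [-1.569, 0.002, -1.631]
contact_force: [0.2, 4.4, 8.4]
grip_width: 0.4
```

Request:
arm_command(deltas=[[0,0.002,0,0],[0,0.002,0,0]])

```text
time: 14.95
tool_pos: [537.3, 248.0, 166.3]
tcp_rot: [-1.569, 0.003, -1.63]
contact_force: [-0.5, 4.5, 7.2]
grip_width: 0.3
```

Request:
arm_command(deltas=[[0,0.002,0,0],[0,0.002,0,0]])

```text
time: 15.15
tool_pos: [537.3, 248.2, 162.5]
tcp_rot: [-1.569, 0.003, -1.63]
contact_force: [0.1, 6.4, 8.5]
grip_width: 0.0
```

Request:
arm_command(deltas=[[0,0.002,0,0]])

```text
time: 15.25
tool_pos: [537.3, 248.3, 160.5]
tcp_rot: [-1.569, 0.003, -1.63]
contact_force: [-0.7, 5.3, 7.8]
grip_width: 0.3
```

Request:
arm_command(deltas=[[0,0.002,0,0],[0,0.002,0,0]])

```text
time: 15.45
tool_pos: [537.4, 248.5, 156.6]
tcp_rot: [-1.568, 0.004, -1.63]
contact_force: [-0.8, 7.2, 9.0]
grip_width: 0.4
```

Request:
arm_command(deltas=[[0,0.002,0,0],[0,0.002,0,0]])

```text
time: 15.65
tool_pos: [537.4, 248.6, 152.6]
tcp_rot: [-1.568, 0.004, -1.63]
contact_force: [-1.1, 6.9, 8.4]
grip_width: 0.6
```

Request:
arm_command(deltas=[[0,0.002,0,0],[0,0.002,0,0]])

```text
time: 15.85
tool_pos: [537.4, 248.6, 148.6]
tcp_rot: [-1.568, 0.004, -1.63]
contact_force: [-1.0, 6.5, 7.9]
grip_width: 0.2
```

Request:
arm_command(deltas=[[0,0.002,0,0],[0,0.002,0,0]])

```text
time: 16.05
tool_pos: [537.4, 248.7, 144.7]
tcp_rot: [-1.568, 0.004, -1.63]
contact_force: [-0.2, 7.2, 8.7]
grip_width: 0.2
```

Request:
arm_command(deltas=[[0,0.002,0,0],[0,0.002,0,0]])

```text
time: 16.25
tool_pos: [537.4, 248.4, 140.6]
tcp_rot: [-1.568, 0.003, -1.63]
contact_force: [0.5, 6.5, 9.2]
grip_width: 0.2
```

Request:
arm_command(deltas=[[0,0.002,0,0],[0,0.002,0,0]])

```text
time: 16.45
tool_pos: [537.4, 248.3, 136.6]
tcp_rot: [-1.568, 0.003, -1.63]
contact_force: [-1.3, 5.9, 9.6]
grip_width: 0.5
```

Request:
arm_command(deltas=[[0,0.002,0,0],[0,0.002,0,0]])

```text
time: 16.65
tool_pos: [537.6, 248.2, 133.5]
tcp_rot: [-1.568, 0.003, -1.63]
contact_force: [-4.4, 4.7, 22.1]
grip_width: 0.6
```

Request:
arm_command(deltas=[[0,0.0005,0,0],[0,0,0,0]])

```text
time: 16.85
tool_pos: [537.6, 248.2, 133.7]
tcp_rot: [-1.567, 0.003, -1.63]
contact_force: [-3.2, 4.9, 18.7]
grip_width: 0.5
```

Request:
arm_command(deltas=[[0,-0.015,0,0],[0,-0.025,0,0],[0,-0.025,0,0],[0,-0.025,0,0],[0,-0.02,0,0]])

```text
time: 17.35
tool_pos: [536.7, 246.3, 241.7]
tcp_rot: [-1.571, -0.001, -1.631]
contact_force: [0.4, 0.3, -1.1]
grip_width: 0.5
```

Request:
arm_command(deltas=[[0,0,0,0],[0,0,0,0],[0,0,0,0],[0,0,0,0],[0,0,0,0]])

```text
time: 17.85
tool_pos: [536.5, 246.6, 240.2]
tcp_rot: [-1.572, -0.001, -1.631]
contact_force: [-0.2, 0.2, -0.9]
grip_width: 0.3
```

```bash
python3 - <<'E'
from h import *
a=shot('scene');c=shot('side')
print(bot.get_obs()['tool_pos'])
for n,p in(('scene',a),('side',c)):
  print(n,find(p,'beam1'),find(p,'lever_pad')[:1])
cr=cv2.resize(c['img'][100:250,270:420],(400,400),interpolation=2)
cs=cv2.resize(a['img'][110:260,280:430],(400,400),interpolation=2)
cv2.imwrite('pics/i.png',np.hstack([cr,cs])[:,:,::-1])
E
```

```text
[536.6520224  246.64656343 240.66789978]
scene [(0.69, array([527.,  11.,  20.]), array([339., 228.])), (0.59, array([524.,  50.,  64.]), array([347., 211.]))] [(0.72, array([537., 202., 182.]), array([382., 160.]))]
side [(0.83, array([520.,   9.,  19.]), array([338., 223.])), (0.65, array([527.,  47.,  95.]), array([340., 191.])), (0.44, array([524.,  49., 134.]), array([339., 178.])), (0.42, array([519.,  48.,  67.]), array([337., 199.]))] [(0.65, array([531., 208., 187.]), array([338., 128.]))]
```

View pics/i.png

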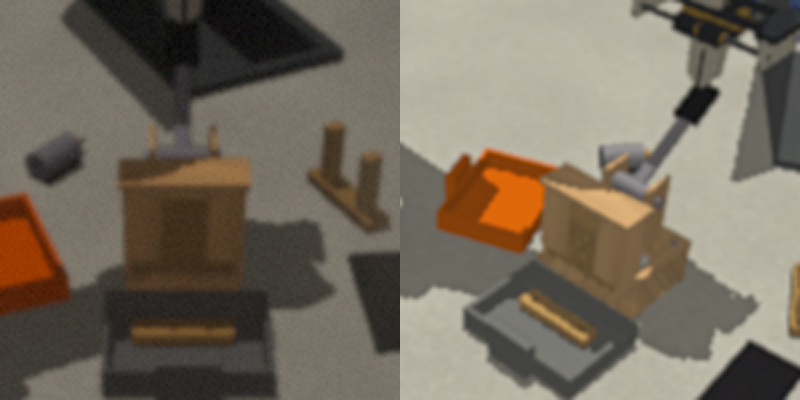

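Beam 1 lies in the tray (side crop ≈(185,333)), one beam only, and the lever is back up. The stop was at TCP z ≈133.7. Second stroke follows.

Request:
arm_command(deltas=[[0,0.008,0,0],[0,0.008,0,0],[0,0.008,0,0],[0,0.008,0,0],[0,0.008,0,0]])

```text
time: 18.65
tool_pos: [536.8, 246.9, 200.6]
tcp_rot: [-1.571, 0.0, -1.631]
contact_force: [-0.1, 1.3, 3.1]
grip_width: 0.5
```

Request:
arm_command(deltas=[[0,0.008,0,0],[0,0.008,0,0],[0,0.008,0,0],[0,0.008,0,0],[0,0.008,0,0]])

```text
time: 19.15
tool_pos: [537.5, 248.0, 161.8]
tcp_rot: [-1.568, 0.003, -1.631]
contact_force: [0.3, 4.3, 7.8]
grip_width: 0.1
```

Request:
arm_command(deltas=[[0,0.008,0,0],[0,0.006,0,0],[0,0.005,0,0],[0,0.004,0,0],[0,0.002,0,0]])

```text
time: 19.65
tool_pos: [537.6, 248.2, 136.9]
tcp_rot: [-1.568, 0.003, -1.63]
contact_force: [-0.4, 5.3, 7.5]
grip_width: 0.3
```

Next: 4.5 mm more reaches the earlier commanded bottom.

Request:
arm_command(deltas=[[0,0.002,0,0],[0,0.0015,0,0],[0,0.001,0,0],[0,0,0,0]])

```text
time: 20.05
tool_pos: [537.7, 248.1, 133.9]
tcp_rot: [-1.567, 0.003, -1.63]
contact_force: [-2.0, 4.2, 15.7]
grip_width: 0.5
```

Request:
arm_command(deltas=[[0,0.0005,0,0],[0,0,0,0]])

```text
time: 20.25
tool_pos: [537.7, 248.1, 133.8]
tcp_rot: [-1.567, 0.003, -1.63]
contact_force: [-3.1, 4.2, 18.0]
grip_width: 0.8
```

Request:
arm_command(deltas=[[0,-0.015,0,0],[0,-0.025,0,0],[0,-0.025,0,0],[0,-0.025,0,0],[0,-0.02,0,0]])

```text
time: 20.75
tool_pos: [536.8, 246.3, 241.9]
tcp_rot: [-1.571, -0.001, -1.631]
contact_force: [0.7, -0.2, -0.1]
grip_width: 0.2
```

Request:
arm_command(deltas=[[0,0,0,0],[0,0,0,0],[0,0,0,0],[0,0,0,0],[0,0,0,0]])

```text
time: 21.25
tool_pos: [536.5, 246.6, 240.2]
tcp_rot: [-1.572, -0.001, -1.631]
contact_force: [-0.2, 0.5, -0.6]
grip_width: 0.8
```

```bash
python3 - <<'E'
from h import *
a=shot('scene');c=shot('side')
print(bot.get_obs()['tool_pos'])
for n,p in(('scene',a),('side',c)):
  print(n,find(p,'beam1'),find(p,'lever_pad')[:1])
cr=cv2.resize(c['img'][100:250,270:420],(400,400),interpolation=2)
cs=cv2.resize(a['img'][110:260,280:430],(400,400),interpolation=2)
cv2.imwrite('pics/j.png',np.hstack([cr,cs])[:,:,::-1])
E
```

```text
[536.67140991 246.64571318 240.66835421]
scene [(0.86, array([524.,   9.,  33.]), array([339., 225.])), (0.48, array([538.,   7.,  13.]), array([341., 232.])), (0.4, array([526.,  49.,  97.]), array([348., 203.]))] [(0.58, array([536., 200., 183.]), array([382., 160.]))]
side [(0.69, array([520.,   2.,  38.]), array([339., 219.])), (0.58, array([524.,  51.,  63.]), array([339., 200.])), (0.52, array([519.,  49., 120.]), array([337., 183.])), (0.43, array([523.,   0.,  12.]), array([340., 227.])), (0.24, array([393., 318.,  27.]), array([290., 158.]))] [(0.63, array([533., 207., 188.]), array([339., 128.]))]
```

View pics/j.png

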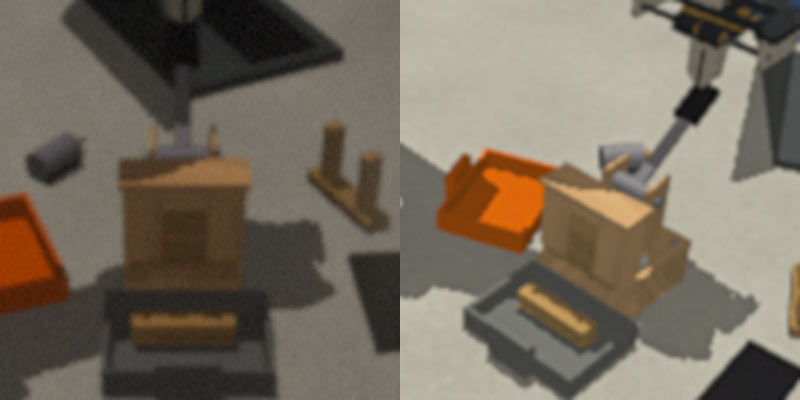

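The second beam lies stacked flat on the first (upper surface z ≈ 35) and the lever is up. Third stroke follows.

Request:
arm_command(deltas=[[0,0.008,0,0],[0,0.008,0,0],[0,0.008,0,0],[0,0.008,0,0],[0,0.008,0,0]])

```text
time: 22.05
tool_pos: [536.8, 246.8, 200.6]
tcp_rot: [-1.571, 0.0, -1.631]
contact_force: [-0.3, 0.7, 4.1]
grip_width: 0.3
```

Request:
arm_command(deltas=[[0,0.008,0,0],[0,0.008,0,0],[0,0.008,0,0],[0,0.008,0,0],[0,0.008,0,0]])

```text
time: 22.55
tool_pos: [537.5, 247.9, 161.7]
tcp_rot: [-1.568, 0.003, -1.631]
contact_force: [-0.8, 5.1, 8.2]
grip_width: 0.2
```

Request:
arm_command(deltas=[[0,0.008,0,0],[0,0.006,0,0],[0,0.005,0,0],[0,0.004,0,0],[0,0.002,0,0]])

```text
time: 23.05
tool_pos: [537.5, 248.1, 136.9]
tcp_rot: [-1.568, 0.003, -1.63]
contact_force: [-0.5, 4.3, 8.9]
grip_width: 0.4
```

Request:
arm_command(deltas=[[0,0.002,0,0],[0,0.0015,0,0],[0,0.001,0,0],[0,0.0005,0,0],[0,0,0,0]])

```text
time: 23.55
tool_pos: [537.7, 248.1, 133.7]
tcp_rot: [-1.567, 0.003, -1.63]
contact_force: [-3.4, 3.8, 18.1]
grip_width: 0.4
```

Request:
arm_command(deltas=[[0,-0.015,0,0],[0,-0.025,0,0],[0,-0.025,0,0],[0,-0.025,0,0],[0,-0.02,0,0]])

```text
time: 24.05
tool_pos: [536.8, 246.3, 241.9]
tcp_rot: [-1.571, -0.001, -1.631]
contact_force: [-0.4, 0.0, -0.5]
grip_width: 0.6
```

Request:
arm_command(deltas=[[0,-0.03,0,0],[0,-0.04,0,0],[0,-0.03,0,0],[0,0,0,0],[0,0,0,0]])

```text
time: 24.55
tool_pos: [536.7, 246.5, 340.5]
tcp_rot: [-1.571, -0.0, -1.631]
contact_force: [-0.3, -0.7, -0.4]
grip_width: 0.7
```

```bash
python3 - <<'E'
from h import *
a=shot('scene');c=shot('side')
o=bot.get_obs();print(o['time'],o['tool_pos'],o['contact_force'])
for n,p in(('scene',a),('side',c)):
  print(n,find(p,'beam1'),find(p,'lever_pad')[:1],find(p,'tray'))
cr=cv2.resize(c['img'][100:250,270:420],(400,400),interpolation=2)
cs=cv2.resize(a['img'][110:260,280:430],(400,400),interpolation=2)
cv2.imwrite('pics/k.png',np.hstack([cr,cs])[:,:,::-1])
E
```

```text
24.65 [536.24643914 246.41562088 339.15343058] [ 0.7089629   0.22979398 -0.29393414]
scene [(0.67, array([525.,  23.,  54.]), array([342., 218.])), (0.59, array([517.,  53., 104.]), array([347., 199.])), (0.52, array([523.,  48.,  65.]), array([346., 211.]))] [(0.77, array([535., 206., 188.]), array([383., 158.]))] [(0.88, array([313., 134.,   4.]), array([312., 186.])), (0.82, array([ 200., -365.,    9.]), array([174., 246.])), (0.71, array([543., -29.,  14.]), array([336., 239.]))]
side [(0.84, array([523.,  20.,  47.]), array([339., 212.])), (0.76, array([520.,   1.,  35.]), array([339., 220.])), (0.56, array([517.,  -2.,  14.]), array([338., 227.])), (0.47, array([520.,  53., 103.]), array([337., 187.])), (0.41, array([525.,  54.,  66.]), array([339., 198.])), (0.38, array([522., -37.,  12.]), array([340., 237.]))] [(0.98, array([534., 207., 190.]), array([339., 128.]))] [(0.89, array([ 197., -365.,    9.]), array([192., 352.])), (0.71, array([521., -37.,  12.]), array([340., 237.]))]
```

View pics/k.png

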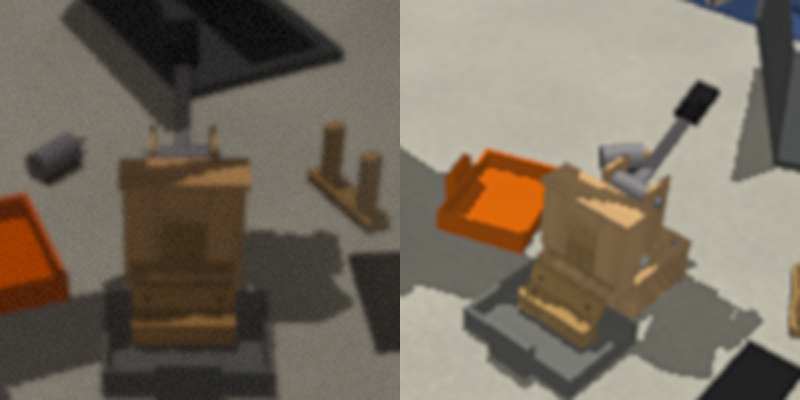

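The third beam is in the tray but leans between the stack and the feeder. Its visible face is at about (523,21,50). The lever is up. I'll come round for a closer wrist look and a possible small tray correction.

Request:
arm_command(deltas=[[0,0,0,-8.2],[0,0,0,-8.2],[0,0,0,-8.2],[0,0,0,-8.2],[0,0,0,-8.2]])

```text
time: 25.45
tool_pos: [536.8, 246.7, 341.0]
tcp_rot: [-1.571, 0.0, -0.909]
contact_force: [-0.2, 0.1, -0.3]
grip_width: 0.4
```

Request:
arm_command(deltas=[[0,0,0,-8.2],[0,0,0,-8.2],[0,0,0,-8.2],[0,0,0,-8.2],[0,0,0,-8.2]])

```text
time: 25.95
tool_pos: [536.8, 246.7, 341.0]
tcp_rot: [-1.571, 0.0, -0.193]
contact_force: [-0.1, 0.5, -0.2]
grip_width: 0.4
```

Request:
arm_command(deltas=[[0,0,0,-8.0],[0,0,-0.046,0],[0,0,-0.046,0],[0,0,-0.046,0],[0,0,-0.046,0]])

```text
time: 26.45
tool_pos: [525.4, 61.5, 341.1]
tcp_rot: [-1.571, -0.0, -0.059]
contact_force: [1.2, -0.6, 0.5]
grip_width: 0.4
```

Request:
arm_command(deltas=[[0,0,-0.046,0],[0,0,-0.046,0],[0,0,-0.046,0],[0,0,-0.046,0],[0,0.03,0,0]])

```text
time: 26.95
tool_pos: [515.8, -126.5, 313.8]
tcp_rot: [-1.575, -0.007, -0.066]
contact_force: [0.3, 0.1, -0.7]
grip_width: 0.3
```

Request:
arm_command(deltas=[[0,0.045,0,0],[0,0.045,0,0],[0,0,0,0],[0,0,0,0]])

```text
time: 27.35
tool_pos: [515.1, -120.7, 222.0]
tcp_rot: [-1.571, 0.0, -0.06]
contact_force: [0.9, 0.9, 0.6]
grip_width: 0.2
```

```bash
python3 - <<'E'
from h import *
p=shot('wrist');a=shot('scene')
o=bot.get_obs();print(o['time'],o['tool_pos'],o['tcp_rot'],'cam',p['c2w'][:3,3])
print(find(p,'beam1'));print(find(a,'beam1'))
save(p,'l.png')
E
```

```text
27.45 [ 516.3115686  -121.09426276  223.9222965 ] [-1.57218617 -0.00453567 -0.05946989] cam [ 439.62176882 -116.06344755  372.17778347]
[(0.96, array([523.,  22.,  61.]), array([473., 189.])), (0.9, array([521.,  45.,  83.]), array([510., 191.])), (0.76, array([509.,  -0.,  14.]), array([433., 166.])), (0.68, array([516.,   5.,  34.]), array([444., 177.])), (0.61, array([526.,  49.,  61.]), array([501., 190.])), (0.54, array([514., -28.,  11.]), array([407., 173.]))]
[(0.7, array([526.,   3.,  35.]), array([338., 226.])), (0.64, array([536.,   5.,  14.]), array([340., 232.])), (0.62, array([518.,  56., 104.]), array([348., 199.])), (0.53, array([521.,  49.,  68.]), array([346., 209.])), (0.5, array([527.,  25.,  57.]), array([343., 217.]))]
```

View pics/l.png

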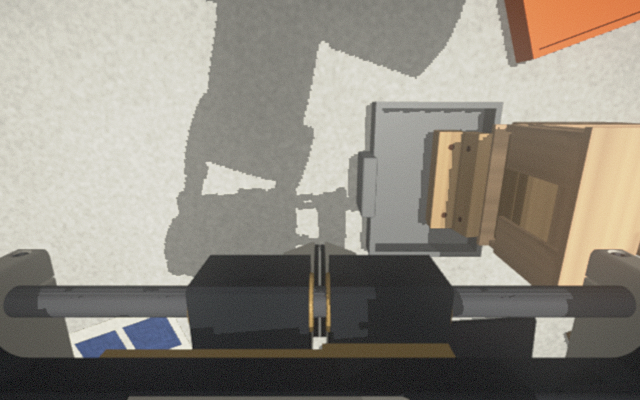

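The wrist view shows the tray at (435,180). The stack's front is at u≈440, and beam 3 is propped between the stack and the sill (u 455–500), too high to rely on. I'll draw the tray out about 10 mm by its handle so it drops.

Request:
arm_command(deltas=[[0,0.045,0,0],[0,0.045,0,0],[0,0.01,0.025,0],[0,0.01,0.025,0],[0,0,0,0]], claw=150)

```text
time: 28.05
tool_pos: [517.8, -68.5, 111.2]
tcp_rot: [-1.57, 0.001, -0.057]
contact_force: [0.0, -0.9, 1.1]
grip_width: 34.9
```

Request:
arm_command(deltas=[[0,0,0,0],[0,0,0,0]])

```text
time: 28.25
tool_pos: [518.8, -71.5, 112.5]
tcp_rot: [-1.572, -0.003, -0.06]
contact_force: [-0.2, -0.2, 0.9]
grip_width: 37.6
```

Request:
arm_command(deltas=[[0,0.025,0,0],[0,0.025,0,0],[0,0.02,0,0],[0,0.013,0,0],[0,0,0,0]])

```text
time: 28.75
tool_pos: [517.2, -71.2, 27.3]
tcp_rot: [-1.57, 0.002, -0.061]
contact_force: [0.5, 0.1, 0.8]
grip_width: 38.1
```

Request:
arm_command(deltas=[[0,0,0,0],[0,0,0,0],[0,0,0,0],[0,0,0,0],[0,0,0,0]], claw=255)

```text
time: 29.25
tool_pos: [518.5, -70.9, 29.2]
tcp_rot: [-1.571, -0.002, -0.06]
contact_force: [0.0, -0.2, 4.8]
grip_width: 18.6
```

Request:
arm_command(deltas=[[0,0,-0.004,0],[0,0,-0.004,0],[0,0,-0.003,0],[0,0,0,0],[0,0,0,0]])

```text
time: 29.75
tool_pos: [517.8, -81.0, 29.2]
tcp_rot: [-1.57, -0.002, -0.06]
contact_force: [0.3, 3.9, 6.7]
grip_width: 18.8
```

```bash
python3 - <<'E'
from h import *
for n in('scene','side','wrist'):
  p=shot(n); print(n,find(p,'beam1'))
E
```

```text
scene [(0.6, array([552.,  -5.,  12.]), array([343., 236.])), (0.49, array([551.,  -8.,  37.]), array([342., 231.])), (0.44, array([542.,  24.,  43.]), array([346., 223.]))]
side [(0.51, array([480.,  -6.,  36.]), array([323., 222.])), (0.39, array([485.,  25.,  37.]), array([324., 214.]))]
wrist [(0.75, array([508.,  24.,  42.]), array([557., 249.])), (0.62, array([483., -10.,  10.]), array([456., 181.])), (0.62, array([496.,  -3.,  38.]), array([494., 223.]))]
```

Beam 3 dropped (visible centre z ≈ 55 → 41) but may still be propped. A gentle wiggle of a few mm should settle it.

Request:
arm_command(deltas=[[0,0,-0.004,0],[0,0,0.003,0],[0,0,-0.003,0],[0,0,0.003,0],[0,0,0,0]])

```text
time: 30.55
tool_pos: [517.9, -83.2, 29.2]
tcp_rot: [-1.572, -0.002, -0.059]
contact_force: [-0.6, -1.7, 5.7]
grip_width: 19.0
```

```bash
python3 - <<'E'
from h import *
for n in('scene','side','wrist'):
  p=shot(n); print(n,find(p,'beam1'))
  for d in vision.regions_of(p,'beam1'):
    c=max(cv2.findContours(d['mask'].astype(np.uint8),0,1)[0],key=cv2.contourArea)
    print('  ',round(d['confidence'],2),cv2.approxPolyDP(c,2,True)[:,0].tolist())
E
```

```text
scene [(0.6, array([535., 204., 183.]), array([382., 159.])), (0.52, array([518.,  55., 102.]), array([348., 200.])), (0.47, array([543.,  22.,  39.]), array([346., 224.])), (0.43, array([550., -13.,  38.]), array([341., 231.]))]
   0.68 [[333, 229], [342, 238], [349, 235], [349, 232], [340, 226]]
   0.57 [[338, 222], [350, 232], [355, 229], [345, 220]]
   0.32 [[366, 234], [357, 228], [351, 237], [343, 242], [329, 232], [326, 239], [319, 240], [317, 247], [310, 244], [320, 252], [326, 252], [341, 260], [365, 240]]
side [(0.43, array([477., -10.,  37.]), array([322., 223.]))]
   0.47 [[320, 211], [318, 217], [322, 219], [324, 212]]
wrist [(0.95, array([481., -12.,  10.]), array([456., 177.])), (0.91, array([508.,  19.,  42.]), array([553., 248.])), (0.9, array([494.,  -3.,  34.]), array([496., 215.]))]
   0.86 [[511, 156], [456, 155], [446, 254], [450, 249], [461, 159]]
   0.75 [[530, 158], [531, 180], [512, 284], [574, 285], [581, 269], [603, 167], [591, 161]]
   0.64 [[463, 158], [460, 164], [450, 254], [462, 254], [492, 285], [509, 285], [531, 163], [515, 157]]
```

```bash
python3 - <<'E'
from h import *
a=shot('scene');w=shot('wrist')
P=lambda p:np.array(p['camera_matrix'])@np.linalg.inv(p['c2w'])[:3]
def tri(u,v):
    X=cv2.triangulatePoints(P(a),P(w),np.array(u,float),np.array(v,float)).ravel();return (X[:3]/X[3]).round(1)
for u,v in[((338,222),(531,159)),((345,220),(597,164)),((345,220),(603,167)),((345,220),(591,161)),((340,226),(517,157)),((333,229),(461,158))]:print(u,v,tri(u,v))
# wrist edge rays at assumed x of left end
c,s=np.cos(-.06),np.sin(-.06)
for q in[(461,159),(515,157),(531,159),(591,161),(603,167)]:
    d=w['c2w'][:3,:3]@np.linalg.inv(np.array(w['camera_matrix']))@np.array([*q,1.]); o=w['c2w'][:3,3]
    print(q,[(x,(o+d*(x-o[0])/d[0])[1:].round(1).tolist()) for x in(466,470,474)])
E
```

```text
(338, 222) (531, 159) [485.   51.4 -18.1]
(345, 220) (597, 164) [489.1  94.4 -31.5]
(345, 220) (603, 167) [490.   94.7 -29.2]
(345, 220) (591, 161) [488.2  93.9 -33.6]
(340, 226) (517, 157) [488.6  57.1 -39.2]
(333, 229) (461, 158) [486.8  16.2 -23.2]
(461, 159) [(466, [-24.3, 45.0]), (470, [-15.3, 22.5]), (474, [-6.2, 0.1])]
(515, 157) [(466, [-4.7, 47.6]), (470, [7.7, 25.5]), (474, [20.0, 3.5])]
(531, 159) [(466, [-2.1, 53.6]), (470, [10.7, 32.5]), (474, [23.5, 11.5])]
(591, 161) [(466, [12.2, 63.5]), (470, [27.4, 44.1]), (474, [42.6, 24.8])]
(603, 167) [(466, [8.2, 73.7]), (470, [22.8, 56.1]), (474, [37.3, 38.4])]
```

Beam 3 now lies tilted between the stack and the feeder face. Its underside centre is at about z 32 and tray y +48, within limits. I release and withdraw.

Request:
arm_command(deltas=[[0,0,0,0],[0,0,0,0],[0,0,0,0],[0,0,0,0],[0,0,0,0]], claw=150)

```text
time: 31.6
tool_pos: [517.0, -82.6, 28.1]
tcp_rot: [-1.571, 0.0, -0.06]
contact_force: [0.7, 0.6, 0.1]
grip_width: 37.4
```

Request:
arm_command(deltas=[[0,-0.005,0,0],[0,-0.015,0,0],[0,-0.03,0,0],[0,-0.04,-0.02,0],[0,-0.04,-0.02,0]])

```text
time: 32.1
tool_pos: [514.3, -122.5, 159.7]
tcp_rot: [-1.57, 0.001, -0.058]
contact_force: [0.9, -0.4, -0.1]
grip_width: 38.0
```

Request:
arm_command(deltas=[[0,-0.04,-0.03,0],[0,-0.04,-0.03,0],[0,-0.04,-0.03,0],[-0.02,0,-0.03,0],[0,0,0,0]])

```text
time: 32.6
tool_pos: [486.0, -244.4, 279.7]
tcp_rot: [-1.573, -0.001, -0.064]
contact_force: [0.6, 0.0, -0.7]
grip_width: 37.7
```

```bash
python3 - <<'E'
from h import *
o=bot.get_obs();print(o['time'],o['tool_pos'])
for n in('scene','side','wrist'):
  p=shot(n); print(n,find(p,'beam1'),'pad',find(p,'lever_pad')[:1],'tray',find(p,'tray')[:3])
  for d in vision.regions_of(p,'beam1')[:6]:
    c=max(cv2.findContours(d['mask'].astype(np.uint8),0,1)[0],key=cv2.contourArea)
    print('  B',round(d['confidence'],2),cv2.approxPolyDP(c,2,True)[:,0].tolist())
  for d in vision.regions_of(p,'tray')[:3]:
    c=max(cv2.findContours(d['mask'].astype(np.uint8),0,1)[0],key=cv2.contourArea)
    q=cv2.approxPolyDP(c,3,True)[:,0]; print('  T',q.tolist(),[ray(p,*x,30)[:2].tolist() for x in q] if n!='scene' else '')
E
```

```text
32.6 [ 486.01966497 -244.40681491  279.69536875]
scene [(0.71, array([ 747., -115.,   68.]), array([380., 280.])), (0.7, array([525.,  -9.,  35.]), array([335., 227.])), (0.56, array([526.,  22.,  42.]), array([342., 221.])), (0.46, array([538.,  -5.,   9.]), array([339., 235.])), (0.42, array([522.,  49.,  63.]), array([346., 211.]))] pad [(0.9, array([535., 208., 186.]), array([383., 158.]))] tray [(0.93, array([312., 132.,   5.]), array([312., 186.])), (0.78, array([538., -44.,  15.]), array([331., 240.])), (0.71, array([ 197., -363.,   11.]), array([173., 244.]))]
  B 0.51 [[321, 220], [322, 225], [345, 239], [349, 236], [348, 230], [330, 219]]
  B 0.48 [[328, 214], [327, 217], [351, 233], [355, 229], [354, 225], [334, 212]]
  B 0.45 [[343, 193], [342, 202], [352, 207], [352, 198]]
  B 0.41 [[322, 226], [343, 241], [350, 237], [343, 239]]
  B 0.39 [[397, 142], [389, 142], [367, 175], [363, 168], [354, 177], [343, 171], [332, 177], [333, 206], [365, 227], [385, 212], [387, 200], [378, 194], [380, 176], [373, 176], [395, 150]]
  T [[203, 209], [130, 233], [145, 279], [189, 267], [2
[... 2403 characters left out ...]
[501, 175], [496, 220]]
  B 0.58 [[606, 182], [596, 220], [627, 234], [639, 190]]
  T [[227, 0], [275, 15], [281, 1]] [[302.4, -325.9], [319.1, -277.7], [306.6, -270.3]]
  T [[578, 0], [590, 86], [611, 85], [639, 75], [639, 0]] [[323.9, 35.7], [409.5, 61.7], [409.8, 84.6], [401.2, 113.2], [327.7, 98.4]]
  T [[454, 120], [450, 159], [439, 163], [435, 206], [443, 215], [441, 244], [448, 252], [543, 252], [547, 231], [503, 228], [494, 219], [505, 145], [565, 147], [570, 122]] [[437.1, -85.7], [481.3, -88.1], [485.3, -100.7], [537.7, -103.5], [549.8, -93.3], [588.1, -94.2], [599.6, -84.9], [606.6, 34.9], [578.3, 36.3], [571.2, -18.5], [558.7, -30.6], [468.8, -25.5], [475.2, 43.8], [447.1, 45.5]]
```

The tray is about −78 mm out by the last measure, near the −85 limit given the feeder uncertainty. I retrace, regrip and ease it back 4 mm.

Request:
arm_command(deltas=[[0.02,0,0.03,0],[0,0.04,0.03,0],[0,0.04,0.03,0],[0,0.04,0.03,0],[0,0.04,0.02,0]])

```text
time: 34.0
tool_pos: [515.8, -100.9, 117.1]
tcp_rot: [-1.571, -0.001, -0.059]
contact_force: [-0.2, 0.0, 0.5]
grip_width: 37.7
```

Request:
arm_command(deltas=[[0,0.02,0.02,0],[0,0.02,0,0],[0,0,0,0],[0,0,0,0]])

```text
time: 34.4
tool_pos: [517.3, -83.0, 78.6]
tcp_rot: [-1.571, -0.0, -0.06]
contact_force: [-0.1, 0.1, 0.2]
grip_width: 37.8
```

Request:
arm_command(deltas=[[0,0.025,0,0],[0,0.018,0,0],[0,0.007,0,0],[0,0,0,0],[0,0,0,0]])

```text
time: 34.9
tool_pos: [517.9, -83.2, 29.4]
tcp_rot: [-1.571, -0.002, -0.06]
contact_force: [-0.8, -0.6, -0.7]
grip_width: 38.0
```

Request:
arm_command(deltas=[[0,0,0,0],[0,0,0,0],[0,0,0,0],[0,0,0,0],[0,0,0,0]], claw=255)

```text
time: 35.4
tool_pos: [517.4, -82.9, 28.8]
tcp_rot: [-1.571, -0.001, -0.06]
contact_force: [-1.0, -0.1, 5.1]
grip_width: 18.7
```

Request:
arm_command(deltas=[[0,0,0.001,0],[0,0,0.0015,0],[0,0,0.0015,0],[0,0,0,0],[0,0,0,0]])

```text
time: 35.9
tool_pos: [518.0, -79.5, 28.8]
tcp_rot: [-1.572, -0.002, -0.06]
contact_force: [-1.0, -4.5, 5.6]
grip_width: 18.4
```

Request:
arm_command(deltas=[[0,0,0,0],[0,0,0,0],[0,0,0,0],[0,0,0,0],[0,0,0,0]], claw=150)

```text
time: 36.4
tool_pos: [517.2, -78.5, 28.0]
tcp_rot: [-1.571, 0.0, -0.06]
contact_force: [0.4, 0.8, -0.2]
grip_width: 37.8
```

Request:
arm_command(deltas=[[0,-0.005,0,0],[0,-0.015,0,0],[0,-0.03,0,0],[0,-0.04,-0.02,0],[0,-0.04,-0.02,0]])

```text
time: 36.9
tool_pos: [514.5, -118.6, 159.7]
tcp_rot: [-1.57, 0.001, -0.058]
contact_force: [1.7, -0.7, -0.0]
grip_width: 37.4
```

Request:
arm_command(deltas=[[0,-0.04,-0.03,0],[0,-0.04,-0.03,0],[0,-0.04,-0.03,0],[-0.02,0,-0.03,0],[0,0,0,0]])

```text
time: 37.4
tool_pos: [486.3, -240.4, 279.7]
tcp_rot: [-1.573, -0.002, -0.064]
contact_force: [-0.1, -0.3, -0.9]
grip_width: 37.9
```

```bash
python3 - <<'E'
from h import *
o=bot.get_obs();print(o['time'],o['tool_pos'])
for n in('scene','side','wrist'):
  p=shot(n); print(n,find(p,'beam1'),'pad',find(p,'lever_pad')[:1],'tray',find(p,'tray')[:3])
  if n!='wrist': continue
  for d in vision.regions_of(p,'beam1')[:6]:
    c=max(cv2.findContours(d['mask'].astype(np.uint8),0,1)[0],key=cv2.contourArea)
    print('  B',round(d['confidence'],2),cv2.approxPolyDP(c,2,True)[:,0].tolist())
  for d in vision.regions_of(p,'tray')[:3]:
    c=max(cv2.findContours(d['mask'].astype(np.uint8),0,1)[0],key=cv2.contourArea)
    q=cv2.approxPolyDP(c,3,True)[:,0]; print('  T',[ray(p,*x,30)[:2].tolist() for x in q])
E
```

```text
37.4 [ 486.2581625  -240.39644716  279.72270349]
scene [(0.73, array([528.,  -6.,  34.]), array([336., 228.])), (0.51, array([528.,  27.,  40.]), array([343., 221.])), (0.45, array([525.,  50.,  66.]), array([348., 210.])), (0.42, array([518.,  55., 102.]), array([347., 200.])), (0.4, array([539.,  -3.,  13.]), array([340., 234.]))] pad [(0.77, array([536., 207., 185.]), array([383., 159.]))] tray [(0.97, array([541., -38.,  13.]), array([333., 240.])), (0.74, array([313., 132.,   6.]), array([312., 186.])), (0.61, array([ 198., -364.,   10.]), array([173., 245.]))]
side [(0.86, array([518.,  -7.,  37.]), array([338., 222.])), (0.81, array([530.,  26.,  33.]), array([342., 215.])), (0.42, array([519., -10.,  14.]), array([339., 229.]))] pad [] tray [(0.85, array([ 193., -365.,   13.]), array([190., 351.])), (0.68, array([518., -61.,  12.]), array([340., 243.])), (0.6, array([325., 137.,  12.]), array([266., 198.]))]
wrist [(0.93, array([521.,  46.,  81.]), array([590., 197.])), (0.86, array([520.,  25.,  35.]), array([542., 187.])), (0.78, array([518.,  -6.,  34.]), array([515., 187.
[... 346 characters left out ...]
 38.])), (0.66, array([514., -32.,   2.]), array([482., 179.]))]
  B 0.95 [[559, 146], [536, 145], [534, 174], [524, 222], [526, 226], [542, 229], [546, 224]]
  B 0.91 [[594, 180], [589, 182], [581, 216], [587, 220], [591, 219], [599, 182]]
  B 0.82 [[502, 178], [495, 220]]
  B 0.75 [[534, 145], [509, 146], [497, 222], [503, 228], [523, 226], [537, 149]]
  B 0.64 [[591, 150], [588, 151], [571, 236], [586, 194]]
  T [[323.7, 35.0], [409.3, 61.8], [409.7, 86.9], [400.1, 117.5], [327.7, 102.9]]
  T [[446.0, 48.7], [438.3, -82.3], [482.5, -84.7], [487.7, -97.3], [535.2, -100.2], [549.9, -88.7], [588.1, -90.8], [599.5, -81.6], [605.2, 39.3]]
  T [[302.6, -323.5], [319.2, -277.4], [306.7, -270.0]]
```

```bash
python3 -c "
from plant import bot,job
o=bot.get_obs();print(o['time'],o['contact_force'],o['dq'].round(3)); print(job.close_job())"
```

```text
38.1 [-0.09847076  0.78790902  0.42481893] [-0.003 -0.002  0.     0.001  0.003 -0.001]
the job is handed in; nothing more can be done
None
```

I dragged the small grey tray under the outlet slot and gave the lever three full strokes. Three beams are in the tray, and I handed the job in at 38 s with the gripper clear of everything. Each stroke came up firm against the stop at about 18 N, with the highest reading 22 N (limit 45 N), and the lever came right back up each time.

**Third beam:** it first propped high between the stacked first two beams and the feeder sill. I drew the tray out about 12 mm by its handle, wiggled it a few millimetres so the beam dropped, then eased it back 4 mm.

**Last checks (camera and networks only, as all 12 picture views were used):**

| Item | Measured | Allowed |
|---|---|---|
| Tray along feeder y | about −75 mm, worst case about −80 mm | −85 to −30 mm |
| Beams 1 and 2 | stacked flat in the tray | inside the tray |
| Beam 3 | inside the tray but tilted against the stack, visible centre about 36 mm high | origin below 50 mm |
| Beams 4–6 | still seen in the magazine | in the magazine |
| Lever pad | up, same place as at the start | above 198 mm |

- **Disagreement:** the camera estimates of the feeder's y position differed by a few millimetres, which is why the tray has a worst case.
- **Failed check:** triangulating beam 3's corners from two cameras gave unusable results. Its position rests on the networks' estimates and the wrist view, and it is the least certain item.

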